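# Spin-check the wafer turntable and brake it on the mark

### The arm

A 6-joint arm with a two-finger parallel gripper is mounted at the origin on the work surface. World frame = base frame: x ahead of the robot, y to its left, z up, the work surface at z = 0. Lengths are in mm, angles in rad, forces in N, time in s.
With the tool pointing down it reaches from about 300 to 775 mm from the base axis. Payload 14.6 kg.
Tool frame: the origin (TCP) lies midway between the tips of the shut fingers; the grasp point (between the pads) lies 19 mm behind it; z points along the fingers, y is the line along which they close (so a half turn about z gives the same grasp; the last joint's range is limited). The gripper opens to 94 mm and grips with 3 to 60 N. Pads are 16 mm wide; open, the fingers measure 119 mm over their backs; the gripper's body (75 mm by 177 mm) begins 78 mm behind the grasp point.
Start: joints at [1.039, 0.3, 1.521, -0, 1.321, -0.067], TCP at [246.53, 491.642, 205.446] pointing down, gripper open.
Joint ranges: [-3.03, 3.03], [-0.79, 2.21], [0.23, 2.52], [-1.04, 4.18], [0, 3.07], [-2.55, 2.55]. Speed limits (rad/s): [2.22, 2.22, 2.57, 3.14, 3.14, 3.14].

### API

Orientations are given as [roll, pitch, yaw] about the fixed x, y, z axes, in that order (R = Rz(yaw) Ry(pitch) Rx(roll)).
In Python, from cell import manip, camera gives the robot as it stands.
- The arm moves only by the tool move_arm, never from a script. Its arguments are lists of equal length, an entry for each row: "dp": the shift along the world's x, y, z in mm, a list of three; "rotation": the turn, a rotation vector about the world's x, y, z in rad, a list of three; "hand": the opening, from 0 (shut) to 1 (fully open). A call has 1 to 10 rows; each row shifts and turns the commanded pose from where the row before left it; what a row does not reach is not made up. A row lasts 1/8 s, in which the tool goes at most 62.5 mm and 10.7 degrees, less where a joint would pass 70% of its speed; a pose out of reach is approached as far as the arm can. A call with a gripper value outside its range is refused whole. The fingers move at their own pace and stop on an object; "newtons" is the grip in N (left out, the last holds). Time passes only in rows, so rows that do not move let the fingers close. It gives the time, the measured TCP pose, the force, the opening and the grip force at its end, in the units of the state.
- manip.read_state(): the state, without advancing time (a new reading comes with each control period).
- camera(name): name is "scene" or "top" or "wrist"; returns a dict with "image" (420x560x3 uint8, red, green, blue), "fx", "fy", "cx", "cy" (pixels), "R" (3x3) and "t" (3): a world point X has camera coordinates R X + t; the wrist camera has in their place "mount" (4x4, takes a point from camera to tool coordinates, whose origin is the TCP and whose axes are the flange's). Camera axes: x right, y down, z forward; pixel columns grow to the right and rows downward; lengths in mm; the calibration is good to about 2 mm. A picture is of the moment at which its call begins: read the wrist's pose just before it. There is no depth.
- manip.sign_off(): hands the job in; it is judged then, once.
The state is a dict: "clock": time; "joints": joint angles; "qd": joint speeds; "effort": joint torques, N m; "eef_pos": TCP position; "eef_rot": TCP orientation; "wrist_force": force on the tool from outside, world axes, zero at the start; "moment": the same for the moment, N m; "finger_gap": finger opening in mm; "finger_force": force on a finger pad.
Only numpy, scipy, OpenCV 4.12 (cv2) and the standard library are available. Lean on these libraries where they do the work, as an engineer would, in place of code of your own. Each camera call takes 0.05 s, during which the arm holds its last target. There are 200 camera calls.

### The job

Check that the black turntable wheel runs freely: flick one of its two upright posts with a fingertip so that the wheel spins by itself faster than one turn in five seconds, either way round, with nothing touching it. Then brake it by pressing a fingertip on its black face so that it stops with the red mark inside the green band on the base: catch it there, do not steer it slowly into the band by a post, do not rest on the face while it stands away from the band, and let go afterwards. Grip and lift nothing, and leave the nuts, glassware, tools and boxes around it where they are.

Things in the scene. Friction and masses are not known exactly. Their poses are not given: they have to be found in the camera images.
- turntable: fixed turntable base: a steel plate 300 x 300 x 12 mm, on it an aluminium drum 296 mm across whose top is 42 mm above the table; origin on the table under the wheel's axis. A green band is painted on the drum's top, outside the wheel, towards the base's +x axis, reaching 0.2 rad (11.5 degrees) to each side of it. The base may stand at any yaw
- home (a point): the point over the wheel's rim in the middle of the green band, 118 mm from the axis, at the height of the face
- mark (a point): the outer end of the red mark, a radial stripe 50 mm long and 12 mm wide on the black face; this point is 118 mm from the axis. The mark is home when this point is at home
- wheel (a joint): angle of the wheel, rad, anticlockwise positive seen from above, without stops and counting on past a full turn; 0, and every whole turn, is the red mark in the middle of the green band. It runs on a bearing (inertia about 0.006 kg m2, varying by a third) and slows by itself: half the speed is lost in 4 to 5 s
- axis_top (a point): the centre of the top of the wheel's face, on its upright axis, 60 mm above the table. The face is a black disc, 240 mm across, 9 mm thick, flat on top; no post passes within 95 mm of the axis. The wheel is sprung: pressed down it gives from about 7 N on, 1.5 N a mm, up to 8 mm, then is rigid. So pressed it stops within a tenth of a second
- post_a (a point): upright aluminium post on the wheel, 12 mm across, 30 mm tall, its top 90 mm above the table; this point is its foot on the face, 105 mm from the axis, a quarter turn anticlockwise from the red mark. Push it sideways to flick the wheel
- post_b (a point): the same post straight across the wheel, a quarter turn clockwise from the red mark
- clamp_nut1: first loose brass clamp nut, 24 mm across, 24 mm tall, standing on one corner of the turntable's base plate; origin under its centre. Leave alone
- clamp_nut2: second loose brass clamp nut, the same, on the corner diagonally across. Leave alone
- tweezer_stand: loose round black and steel stand 72 mm across holding tweezers upright, about 102 mm tall overall; origin under its centre. Leave alone
- amber_bottle: loose amber glass bottle, 60 mm across, 130 mm tall; origin under its centre. Leave alone
- dish: loose shallow glass dish, 90 mm across, 16 mm tall; origin under its centre. Leave alone
- sample_box: loose clear flat sample box 80 x 60 x 22 mm with a paper label; origin under its centre. Leave alone
- driver: loose screwdriver with an orange handle, 160 mm long, lying on the table. Leave alone

How it is judged (in metres and radians):
On the way, in this order (a step that is already met when the one before it is completed fails the run):
1. the wheel spins by itself faster than 1.25 rad/s, the arm not touching it ((velocity of joint wheel above 1.25 rad/s or velocity of joint wheel below -1.25 rad/s) and contact force between the arm and wheel_c0 below 0.1 N and contact force between the arm and wheel_c1 below 0.1 N and contact force between the arm and wheel_c2 below 0.1 N), for 0.3 s.
2. a fingertip on the face has stopped the wheel with the red mark in the green band (contact force between the fingers and wheel_c0 above 0.5 N and velocity of joint wheel between -0.1 and 0.1 rad/s and horizontal distance between mark and home below 0.0255 m), for 0.1 s.
At the end, for the whole second after the job is handed in: the wheel stands still (under 0.03 rad/s) with the end of the red mark within 25 mm of the band's middle (the green band), and every loose thing is within 20 mm of where it stood (horizontal distance between mark and home below 0.0255 m and velocity of joint wheel between -0.03 and 0.03 rad/s and distance of each of clamp_nut1, clamp_nut2, tweezer_stand, amber_bottle, dish, sample_box, driver from where it was at the start of the episode below 0.02 m); the robot touches nothing.
It fails at once if the face is touched while the wheel stands or creeps (under 0.1 rad/s) with the mark out of the green band (over 30 mm off) (contact force between the fingers and wheel_c0 above 0.5 N and velocity of joint wheel between -0.1 and 0.1 rad/s and horizontal distance between mark and home above 0.03 m).
It fails at once if a post is used to steer the wheel slowly (under 0.5 rad/s) while the mark is in or near the green band (within 60 mm of its middle) ((contact force between the fingers and wheel_c1 above 0.5 N or contact force between the fingers and wheel_c2 above 0.5 N) and velocity of joint wheel between -0.5 and 0.5 rad/s and horizontal distance between mark and home below 0.06 m).
It fails at once if a loose thing is moved or lifted by more than 20 mm (distance of any of clamp_nut1, clamp_nut2, tweezer_stand, amber_bottle, dish, sample_box, driver from where it was at the start of the episode above 0.02 m).
It also fails if it takes over 51 s, if anything falls off the work surface, if the arm or the gripper's body presses on something with over 40 N, if the wrist force passes 120 N, or if a joint passes its speed limit or range.

## Working session

There is one attempt and no reset: what is moved stays moved. The work goes in short steps, Python scripts to look and compute and a tool call to move; the robot and the scene stay as the last step left them, time stands still between calls to the robot, and variables do not carry over. Pictures are saved under pics/ and viewed, at most 10 in all, crops included, and the job is handed in when it is done.

Besides the shell and the picture viewer there is one more tool, called as name(argument=value, ...), one argument or row to a line, values as JSON. move_arm: Moves the arm, as the interface text tells. Its arguments: {"type":"object","properties":{"dp":{"type":"array","items":{"type":"array","items":{"type":"number"}}},"rotation":{"type":"array","items":{"type":"array","items":{"type":"number"}}},"hand":{"type":"array","items":{"type":"number"}},"newtons":{"type":"number"}},"required":["dp","rotation","hand"]}

```bash
ls; mkdir -p pics
python3 - <<'E'
from cell import manip, camera
import cv2
s=manip.read_state();print(s)
for n in("top","scene"):
    c=camera(n);cv2.imwrite(f"pics/{n}0.png",c["image"][:,:,::-1]);print(n,c["fx"],c["fy"],c["cx"],c["cy"],c["R"],c["t"])
E
```

```text
pics
{'clock': 0.0, 'joints': array([ 1.03939342e+00,  3.00491444e-01,  1.52160353e+00, -8.39327613e-06,
        1.32067144e+00, -6.65947742e-02]), 'qd': array([-0.00047997, -0.00208905,  0.00192354,  0.00026662, -0.00143379,
        0.00011582]), 'effort': array([ 5.34827086e-05, -5.31811917e+01, -3.52742350e+01,  7.08591426e-02,
        2.43961997e-02, -7.54084249e-05]), 'eef_pos': array([246.40546152, 491.41886696, 204.86566922]), 'eef_rot': array([-3.14042096e+00, -6.99965807e-05,  2.67678656e+00]), 'wrist_force': array([ 0.18436024, -0.00620888,  0.33101675]), 'moment': array([-0.02228552, -0.01543754,  0.0030049 ]), 'finger_force': 0.0, 'finger_gap': 94.33845431179034}
top 437.5904493530595 437.5904493530595 282.6678419726021 215.4977496473724 [[-3.70940396e-03 -9.99993095e-01  2.24985293e-04]
 [-9.84761989e-01  3.61378679e-03 -1.73869965e-01]
 [ 1.73867951e-01 -8.66510902e-04 -9.84768594e-01]] [-6.95919202e-01  5.60852630e+02  1.46106279e+03]
scene 446.6625137934251 446.6625137934251 283.8294358204375 207.55299846473443 [[-0.31231959  0.94996099  0.00553023]
 [ 0.76416816  0.25468618 -0.59260609]
 [-0.56436115 -0.18085647 -0.80547342]] [ 193.53121192 -395.83452416 1656.376522  ]
```

View pics/top0.png

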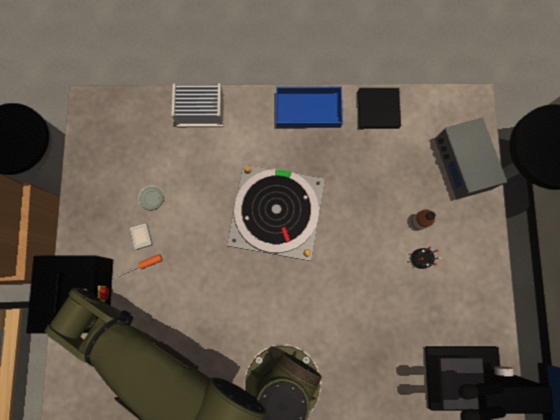

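View pics/scene0.png

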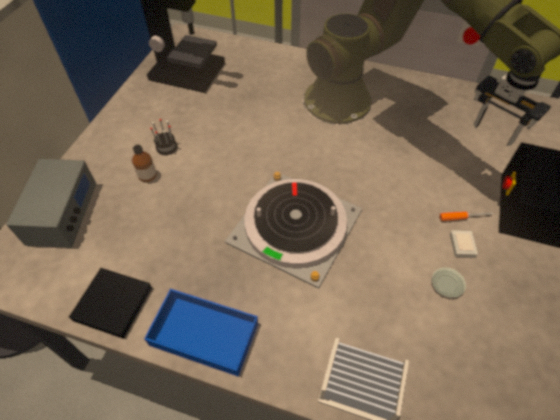

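The top view shows the wheel's hub near (277,209), the green band at (283,173), the red mark's outer end near (287,241), and the posts near (247,218) and (306,198). I'll compute positions by colour segmentation.

```bash
cat > h.py <<'E'
import numpy as np, cv2
from cell import manip, camera
def back(c,u,v,z):
    d=c["R"].T@np.array([(u-c["cx"])/c["fx"],(v-c["cy"])/c["fy"],1]);o=-c["R"].T@c["t"]
    return o+d*(z-o[2])/d[2]
def segs(c,z0=60):
    im=c["image"].astype(int);r,g,b=im[...,0],im[...,1],im[...,2]
    out={}
    for n,m,z in(("green",(g>r+40)&(g>b+40),42),("red",(r>g+80)&(r>b+80)&(abs(g-b)<40),z0)):
        v,u=np.nonzero(m);P=np.array([back(c,a,e,z) for a,e in zip(u,v)])
        out[n]=P
    return out
E
python3 - <<'E'
from h import *
for n in("top","scene"):
    c=camera(n);S=segs(c)
    for k,P in S.items():
        P=P[(abs(P[:,0]-540)<200)&(abs(P[:,1])<200)]
        print(n,k,len(P),P.mean(0).round(1),P.min(0).round(),P.max(0).round())
    if n=="top":
        for q in((277,209,60),(247,216,75),(305,197,75),(248,170,30),(307,253,30)):print(q,back(c,*q).round(1))
        cv2.imwrite("pics/crop.png",cv2.resize(c["image"][150:270,210:340,::-1],None,fx=5,fy=5,interpolation=2))
    else:print(back(c,295.5,214.5,60))
E
```

```text
top green 94 [715.1  -3.7  42. ] [700. -29.  42.] [729.  20.  42.]
top red 59 [495.2 -11.8  60. ] [474. -24.  60.] [519.  -0.  60.]
(277, 209, 60) [581.7  16.6  60. ]
(247, 216, 75) [555.  118.2  75. ]
(305, 197, 75) [620.2 -79.3  75. ]
(248, 170, 30) [729.2 120.1  30. ]
(307, 253, 30) [432.8 -86.1  30. ]
scene green 127 [714.1  -2.8  42. ] [700. -30.  42.] [727.  23.  42.]
scene red 66 [493.4  -9.9  60. ] [469. -22.  60.] [518.   2.  60.]
[582.92668157  22.64233666  60.        ]
```

View pics/crop.png

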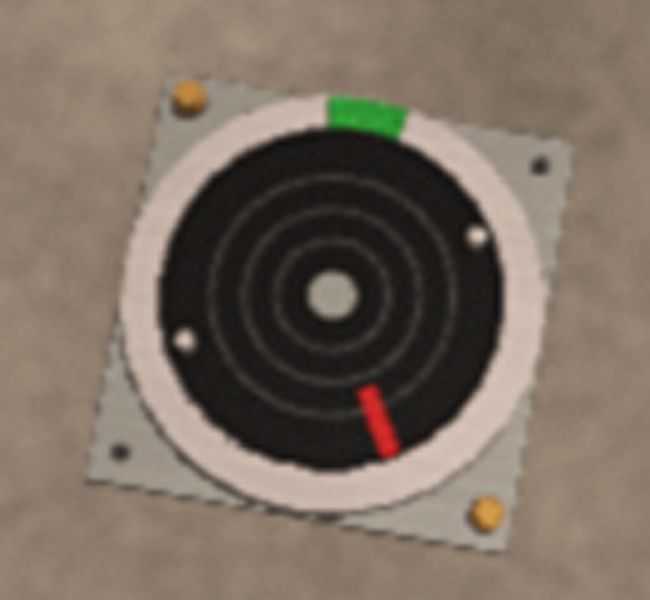

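move_arm(
  dp=[
    [26, -38.7, -9.5],
    [26, -38.7, -9.5],
    [26, -38.7, -9.5],
    [26, -38.7, -9.5],
    [26, -38.7, -9.5],
    [26, -38.7, -9.5],
    [26, -38.7, -9.5],
    [26, -38.7, -9.5],
    [26, -38.7, -9.5],
    [26, -38.7, -9.5],
  ],
  rotation=[
    [0, 0, -0.078],
    [0, 0, -0.078],
    [0, 0, -0.078],
    [0, 0, -0.078],
    [0, 0, -0.078],
    [0, 0, -0.078],
    [0, 0, -0.078],
    [0, 0, -0.078],
    [0, 0, -0.078],
    [0, 0, -0.078],
  ],
  hand=[0, 0, 0, 0, 0, 0, 0, 0, 0, 0],
)

```text
clock: 1.45
eef_pos: [507.2, 103.2, 110.1]
eef_rot: [-3.142, -0.0, 1.894]
wrist_force: [0.3, 0.4, 0.2]
finger_gap: 0.7
finger_force: 0.0
```

move_arm(
  dp=[
    [0, 0, 0],
    [0, 0, 0],
  ],
  rotation=[
    [0, 0, 0],
    [0, 0, 0],
  ],
  hand=[0, 0],
)

```text
clock: 1.7
eef_pos: [506.2, 104.9, 110.4]
eef_rot: [-3.141, -0.0, 1.897]
wrist_force: [-1.1, 0.6, 0.4]
finger_gap: 0.3
finger_force: 0.0
```

Run:
```python
from h import *
c=camera("scene")
cv2.imwrite("pics/s1.png",cv2.resize(c["image"][110:310,180:420,::-1],None,fx=3,fy=3,interpolation=2))
s=manip.read_state();print(s["clock"],s["eef_pos"],s["eef_rot"],s["finger_gap"],s["wrist_force"])
```

```text
1.75 [506.20200657 105.31720769 110.60167851] [ 3.14153570e+00 -9.10468288e-05  1.89803021e+00] 0.7178037702015895 [ 0.2797695  -0.36779075 -0.43599205]
```

View pics/s1.png

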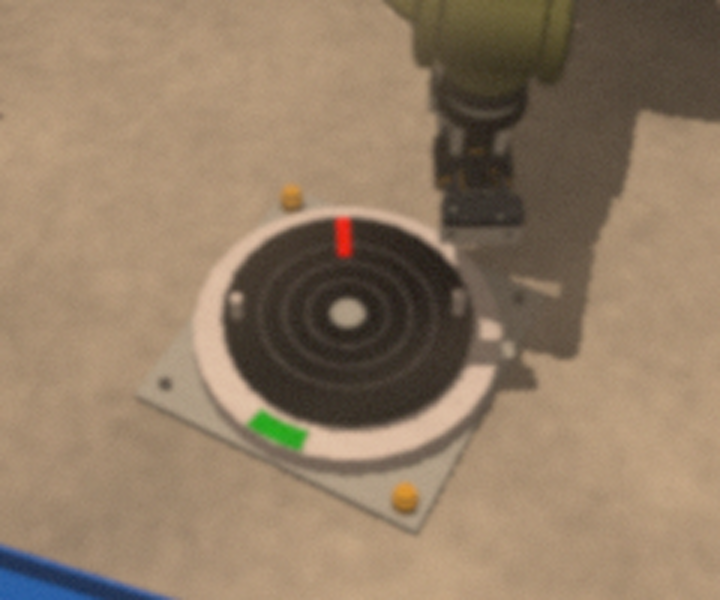

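Arm hovers beside post_b (crop pixel 458,300), gripper shut. Descend and flick clockwise.

move_arm(
  dp=[
    [0, 0, -20],
    [0, 0, -18],
    [0, 0, 0],
    [29, 9, 0],
    [29, 9, 0],
    [0, 0, 40],
    [-19, -40, 0],
    [-19, -40, 0],
    [-20, -39, 0],
    [0, 0, -15],
  ],
  rotation=[
    [0, 0, 0],
    [0, 0, 0],
    [0, 0, 0],
    [0, 0, 0],
    [0, 0, 0],
    [0, 0, 0],
    [0, 0, 0],
    [0, 0, 0],
    [0, 0, 0],
    [0, 0, 0],
  ],
  hand=[0, 0, 0, 0, 0, 0, 0, 0, 0, 0],
)

```text
clock: 3.0
eef_pos: [506.6, 2.4, 99.2]
eef_rot: [3.139, 0.001, 1.895]
wrist_force: [0.8, -0.2, 0.0]
finger_gap: 0.6
finger_force: 0.0
```

```bash
cat >> h.py <<'E'
C=np.array([583,19.5]);G=-0.171
def ang(n="scene"):
    t=manip.read_state()["clock"];P=segs(camera(n))["red"][:,:2]-C
    r=np.hypot(*P.T);P=P[(r>62)&(r<125)]
    if len(P)<15:return t,np.nan,len(P)
    m=P.mean(0);return t,np.angle(np.exp(1j*(np.arctan2(m[1],m[0])-G))),len(P)
E
python3 - <<'E'
from h import *
s=manip.read_state();print(s["clock"],s["eef_pos"],s["wrist_force"])
for i in range(8):print(ang())
c=camera("scene");cv2.imwrite("pics/s2.png",cv2.resize(c["image"][110:310,180:420,::-1],None,fx=3,fy=3,interpolation=2))
E
```

```text
3.0 [506.63297877   2.41626764  99.24466327] [ 0.81469392 -0.16517582  0.01154351]
(3.0, np.float64(1.402001427175937), 91)
(3.05, np.float64(1.2665676319591535), 91)
(3.1, np.float64(1.129751949322327), 92)
(3.15, np.float64(0.9919766060702284), 94)
(3.2, np.float64(0.8518453492496155), 96)
(3.25, np.float64(0.7158069342556304), 96)
(3.3, np.float64(0.5796421068755853), 96)
(3.35, np.float64(0.444560461431852), 95)
```

View pics/s2.png

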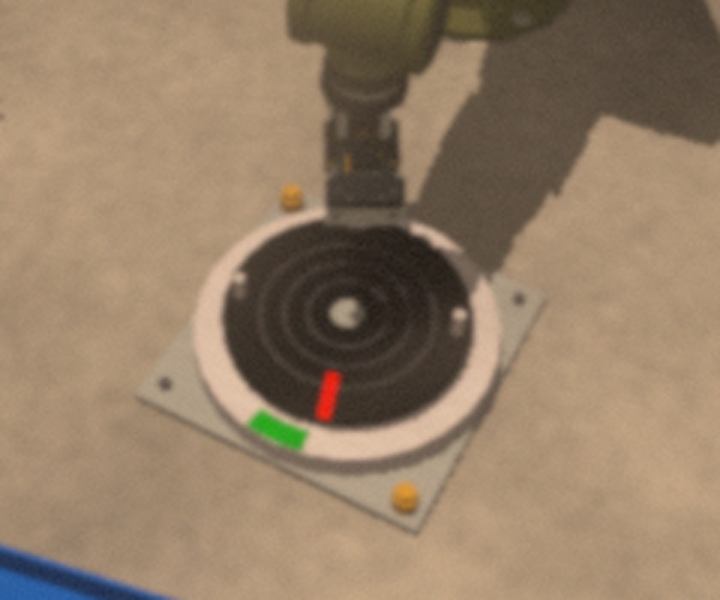

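Wheel turns clockwise at about 2.7 rad/s, free of the arm (mark at crop (328,400) nearing the green band). The hand is slightly short of its place; move in and hover.

move_arm(
  dp=[
    [12, 6, 0],
    [12, 6, 0],
    [0, 0, -15],
    [0, 0, -16],
    [0, 0, 0],
    [0, 0, 0],
    [0, 0, 0],
    [0, 0, 0],
    [0, 0, 0],
    [0, 0, 0],
  ],
  rotation=[
    [0, 0, 0],
    [0, 0, 0],
    [0, 0, 0],
    [0, 0, 0],
    [0, 0, 0],
    [0, 0, 0],
    [0, 0, 0],
    [0, 0, 0],
    [0, 0, 0],
    [0, 0, 0],
  ],
  hand=[0, 0, 0, 0, 0, 0, 0, 0, 0, 0],
)

```text
clock: 4.7
eef_pos: [530.6, 15.6, 66.5]
eef_rot: [3.141, 0.0, 1.897]
wrist_force: [-0.6, 0.0, -0.2]
finger_gap: 0.3
finger_force: 0.0
```

move_arm(
  dp=[
    [0, 0, 0],
    [0, 0, 0],
    [0, 0, 0],
    [0, 0, 0],
    [0, 0, 0],
    [0, 0, 0],
    [0, 0, 0],
    [0, 0, 0],
    [0, 0, 0],
    [0, 0, 0],
  ],
  rotation=[
    [0, 0, 0],
    [0, 0, 0],
    [0, 0, 0],
    [0, 0, 0],
    [0, 0, 0],
    [0, 0, 0],
    [0, 0, 0],
    [0, 0, 0],
    [0, 0, 0],
    [0, 0, 0],
  ],
  hand=[0, 0, 0, 0, 0, 0, 0, 0, 0, 0],
)

```text
clock: 5.95
eef_pos: [530.5, 15.6, 66.4]
eef_rot: [-3.142, 0.0, 1.897]
wrist_force: [-0.1, -0.6, -0.1]
finger_gap: 0.8
finger_force: 0.0
```

move_arm(
  dp=[
    [0, 0, 0],
    [0, 0, 0],
    [0, 0, 0],
    [0, 0, 0],
    [0, 0, 0],
    [0, 0, 0],
    [0, 0, 0],
    [0, 0, 0],
    [0, 0, 0],
    [0, 0, 0],
  ],
  rotation=[
    [0, 0, 0],
    [0, 0, 0],
    [0, 0, 0],
    [0, 0, 0],
    [0, 0, 0],
    [0, 0, 0],
    [0, 0, 0],
    [0, 0, 0],
    [0, 0, 0],
    [0, 0, 0],
  ],
  hand=[0, 0, 0, 0, 0, 0, 0, 0, 0, 0],
)

```text
clock: 7.2
eef_pos: [530.5, 15.6, 66.4]
eef_rot: [-3.142, 0.0, 1.897]
wrist_force: [0.0, -0.2, -1.0]
finger_gap: 0.1
finger_force: 0.0
```

move_arm(
  dp=[
    [0, 0, 0],
    [0, 0, 0],
    [0, 0, 0],
    [0, 0, 0],
    [0, 0, 0],
    [0, 0, 0],
    [0, 0, 0],
    [0, 0, 0],
    [0, 0, 0],
    [0, 0, 0],
  ],
  rotation=[
    [0, 0, 0],
    [0, 0, 0],
    [0, 0, 0],
    [0, 0, 0],
    [0, 0, 0],
    [0, 0, 0],
    [0, 0, 0],
    [0, 0, 0],
    [0, 0, 0],
    [0, 0, 0],
  ],
  hand=[0, 0, 0, 0, 0, 0, 0, 0, 0, 0],
)

```text
clock: 8.45
eef_pos: [530.5, 15.6, 66.4]
eef_rot: [-3.142, -0.0, 1.897]
wrist_force: [0.1, 0.3, 0.4]
finger_gap: 0.4
finger_force: 0.0
```

Run:
```python
from h import *
s=manip.read_state();print(s["clock"],s["eef_pos"],s["wrist_force"])
for i in range(12):print(*ang())
```

```text
8.45 [530.53007736  15.64784178  66.44380926] [0.13731855 0.28535159 0.37081124]
8.45 -2.1913194051057996 75
8.5 -2.237739220783879 73
8.55 -2.2873558192522956 74
8.6 -2.337280781820572 73
8.65 -2.3817759743447136 74
8.7 -2.420989750013322 65
8.75 -2.4561473347475604 49
8.8 -2.500533357806001 25
8.85 nan 4
8.9 nan 0
8.95 nan 0
9.0 nan 0
```

move_arm(
  dp=[
    [0, 0, 0],
    [0, 0, 0],
    [0, 0, 0],
    [0, 0, 0],
    [0, 0, 0],
    [0, 0, 0],
    [0, 0, 0],
    [0, 0, 0],
    [0, 0, 0],
    [0, 0, 0],
  ],
  rotation=[
    [0, 0, 0],
    [0, 0, 0],
    [0, 0, 0],
    [0, 0, 0],
    [0, 0, 0],
    [0, 0, 0],
    [0, 0, 0],
    [0, 0, 0],
    [0, 0, 0],
    [0, 0, 0],
  ],
  hand=[0, 0, 0, 0, 0, 0, 0, 0, 0, 0],
)

```text
clock: 10.3
eef_pos: [530.6, 15.6, 66.4]
eef_rot: [3.142, -0.0, 1.897]
wrist_force: [-0.3, 0.5, -0.7]
finger_gap: 0.2
finger_force: 0.0
```

Run:
```python
from h import *
for i in range(16):
    a=ang()
    if i%3==0:print(*a)
```

```text
10.3 2.6260390881654816 37
10.45 2.534190495351819 36
10.6 2.4473092759719552 34
10.75 2.3659075153942917 36
10.9 2.2901269065557317 34
11.05 2.2176969564778886 29
```

move_arm(
  dp=[
    [0, 0, 24],
    [0, 0, 24],
    [0, 35, 0],
    [0, 35, 0],
    [0, 35, 0],
    [0, 0, 0],
  ],
  rotation=[
    [0, 0, 0],
    [0, 0, 0],
    [0, 0, 0],
    [0, 0, 0],
    [0, 0, 0],
    [0, 0, 0],
  ],
  hand=[0, 0, 0, 0, 0, 0],
)

```text
clock: 11.85
eef_pos: [530.3, 122.3, 114.4]
eef_rot: [3.142, -0.0, 1.899]
wrist_force: [0.2, -0.1, -0.8]
finger_gap: 0.6
finger_force: 0.0
```

Run:
```python
from h import *
for i in range(13):
    a=ang()
    if i%3==0:print(*a)
print(manip.read_state()["eef_pos"])
```

```text
11.85 1.8673038343175576 84
12.0 1.8108945682969557 84
12.15 1.7617192014689338 87
12.3 1.7127362917558744 89
12.45 1.6693334357738066 86
[530.56091267 120.52684894 114.47440537]
```

move_arm(
  dp=[
    [0, 0, 0],
    [0, 0, 0],
    [0, 0, 0],
    [0, 0, 0],
    [0, 0, 0],
    [0, 0, 0],
    [0, 0, 0],
    [0, 0, 0],
    [0, 0, 0],
    [0, 0, 0],
  ],
  rotation=[
    [0, 0, -0.075],
    [0, 0, -0.075],
    [0, 0, -0.075],
    [0, 0, -0.075],
    [0, 0, -0.075],
    [0, 0, -0.075],
    [0, 0, -0.075],
    [0, 0, -0.075],
    [0, 0, -0.075],
    [0, 0, -0.075],
  ],
  hand=[0, 0, 0, 0, 0, 0, 0, 0, 0, 0],
)

```text
clock: 13.75
eef_pos: [530.5, 120.6, 114.4]
eef_rot: [-3.142, 0.0, 1.144]
wrist_force: [0.1, 0.2, -0.4]
finger_gap: 0.4
finger_force: 0.0
```

move_arm(
  dp=[
    [0, 0, 0],
    [0, 0, 0],
    [0, 0, 0],
    [0, 0, 0],
    [0, 0, 0],
    [0, 0, 0],
    [0, 0, 0],
  ],
  rotation=[
    [0, 0, 0],
    [0, 0, 0],
    [0, 0, 0],
    [0, 0, 0],
    [0, 0, 0],
    [0, 0, 0],
    [0, 0, 0],
  ],
  hand=[0, 0, 0, 0, 0, 0, 0],
)

```text
clock: 14.62
eef_pos: [530.5, 120.7, 114.5]
eef_rot: [3.142, -0.0, 1.147]
wrist_force: [-0.3, 0.2, 0.3]
finger_gap: 0.4
finger_force: 0.0
```

Run:
```python
from h import *
for i in range(7):
    a=ang()
    if i%3==0:print(*a)
f=a[1]+G;al=f+np.pi/2
print("post_a",C+105*np.array([np.cos(al),np.sin(al)]),"ccw dir",-np.sin(al),np.cos(al))
s=manip.read_state();print(s["eef_pos"],s["eef_rot"])
```

```text
14.625 1.2971273599770698 91
14.775 1.2907906325573075 92
14.925 1.2870844466099738 90
post_a [488.66930109  65.61636632] ccw dir -0.4392034887675557 -0.8983876086937128
[530.53105955 120.62738202 114.4506367 ] [3.14158681e+00 6.07005786e-06 1.14681526e+00]
```

move_arm(
  dp=[
    [-24, -19, 0],
    [0, 0, -21],
    [0, 0, -21],
    [0, 0, 0],
    [-8.8, -18, 0],
    [-8.8, -18, 0],
    [-8.8, -18, 0],
    [0, 0, 38],
    [25, -16, 0],
    [25, -16, 0],
  ],
  rotation=[
    [0, 0, 0],
    [0, 0, 0],
    [0, 0, 0],
    [0, 0, 0],
    [0, 0, 0],
    [0, 0, 0],
    [0, 0, 0],
    [0, 0, 0],
    [0, 0, 0],
    [0, 0, 0],
  ],
  hand=[0, 0, 0, 0, 0, 0, 0, 0, 0, 0],
)

```text
clock: 16.23
eef_pos: [530.6, 14.1, 111.5]
eef_rot: [3.14, -0.001, 1.146]
wrist_force: [-0.0, 0.9, -0.5]
finger_gap: 0.7
finger_force: 0.0
```

Run:
```python
from h import *
for i in range(6):print(*ang())
s=manip.read_state();print(s["clock"],s["eef_pos"])
```

```text
16.225 2.440926724498152 38
16.275 2.5322340231688902 36
16.325 2.615852735928645 37
16.375 2.706498032557821 37
16.425 2.79394368771572 32
16.475 2.8816113584187386 36
16.525 [529.34700585  15.55382591 110.46891749]
```

move_arm(
  dp=[
    [0, 0, -16],
    [0, 0, -16],
    [0, 0, -12],
    [0, 0, 0],
    [0, 0, 0],
    [0, 0, 0],
    [0, 0, 0],
    [0, 0, 0],
  ],
  rotation=[
    [0, 0, 0],
    [0, 0, 0],
    [0, 0, 0],
    [0, 0, 0],
    [0, 0, 0],
    [0, 0, 0],
    [0, 0, 0],
    [0, 0, 0],
  ],
  hand=[0, 0, 0, 0, 0, 0, 0, 0],
)

```text
clock: 17.52
eef_pos: [530.2, 15.6, 66.6]
eef_rot: [3.141, -0.0, 1.147]
wrist_force: [-0.3, 0.8, 0.2]
finger_gap: 0.6
finger_force: 0.0
```

Run:
```python
from h import *
A=[ang() for i in range(6)];A=np.array(A);print(A)
p=np.polyfit(A[:,0]-A[-1,0],A[:,1],1);print(p)
s=manip.read_state();print(s["clock"],s["eef_pos"])
```

```text
[[17.525      -1.73900639 75.        ]
 [17.575      -1.66503157 76.        ]
 [17.625      -1.59180742 78.        ]
 [17.675      -1.51925556 76.        ]
 [17.725      -1.44804478 79.        ]
 [17.775      -1.37846712 83.        ]]
[ 1.44354776 -1.376492  ]
17.825 [530.12521799  15.63322133  66.44142726]
```

move_arm(
  dp=[
    [0, 0, 0],
    [0, 0, 0],
    [0, 0, 0],
    [0, 0, 0],
    [0, 0, 0],
    [0, 0, 0],
    [0, 0, 0],
    [0, 0, -13],
    [0, 0, 0],
    [0, 0, 0],
  ],
  rotation=[
    [0, 0, 0],
    [0, 0, 0],
    [0, 0, 0],
    [0, 0, 0],
    [0, 0, 0],
    [0, 0, 0],
    [0, 0, 0],
    [0, 0, 0],
    [0, 0, 0],
    [0, 0, 0],
  ],
  hand=[0, 0, 0, 0, 0, 0, 0, 0, 0, 0],
)

```text
clock: 19.08
eef_pos: [530.8, 15.6, 54.1]
eef_rot: [3.14, -0.001, 1.147]
wrist_force: [-3.5, -0.1, 15.2]
finger_gap: 0.1
finger_force: 7.5
```

Run:
```python
from h import *
for i in range(4):print(*ang())
s=manip.read_state();print(s["clock"],s["eef_pos"],s["wrist_force"])
```

```text
19.075 -0.07971286741539353 98
19.125 -0.07832906473554971 96
19.175 -0.07932126419122335 97
19.225 -0.07873861838689741 97
19.275 [530.7886267   15.57163112  54.22600679] [-3.62708241 -1.10061206 15.36045925]
```

Stopped at -0.08 rad, inside the band. Letting go.

move_arm(
  dp=[
    [0, 0, 20],
    [0, 0, 30],
    [0, 0, 30],
    [0, 0, 0],
    [0, 0, 0],
  ],
  rotation=[
    [0, 0, 0],
    [0, 0, 0],
    [0, 0, 0],
    [0, 0, 0],
    [0, 0, 0],
  ],
  hand=[0, 0, 0, 0, 0],
)

```text
clock: 19.9
eef_pos: [529.7, 15.6, 132.2]
eef_rot: [-3.14, 0.001, 1.147]
wrist_force: [-0.6, 0.2, -0.5]
finger_gap: 0.6
finger_force: 0.0
```

Run:
```python
from h import *
A=[ang() for i in range(4)];print(A)
v=abs(A[-1][1]-A[0][1])
if abs(A[-1][1])<.19 and v<.01:print(manip.sign_off())
```

```text
[(19.9, np.float64(-0.10422501857149477), 96), (19.95, np.float64(-0.10417881527248521), 94), (20.0, np.float64(-0.10417881527248521), 94), (20.05, np.float64(-0.10417881527248521), 94)]
the job is handed in; nothing more can be done
None
```

The wheel spun freely at about 2.7 rad/s after the first flick but coasted to a stop short of the band, so I flicked it again (about 1.8 rad/s), braked it on the face, let go, and handed the job in with the red mark at rest in the green band, about 0.10 rad (12 mm) from its middle.

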